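# Seat the instrument box and throw the clamp

### The arm

A 7-joint arm with a two-finger parallel gripper is mounted at the origin on the work surface. World frame = base frame: x ahead of the robot, y to its left, z up, the work surface at z = 0. Lengths are in m, angles in rad, forces in N, time in s.
With the tool pointing down it reaches from about 0.4 to 0.9 m from the base axis. Payload 5.5 kg.
Tool frame: the origin (TCP) lies midway between the tips of the shut fingers; the grasp point (between the pads) lies 19 mm behind it (manip.grip_depth is the distance from the TCP to the grasp point, in m); z points along the fingers, y is the line along which they close (so a half turn about z gives the same grasp; the last joint's range is limited). The gripper opens to 92 mm and grips with 3 to 60 N. Pads are 19 mm wide; open, the fingers measure 130 mm over their backs; the gripper's body (75 mm by 190 mm) begins 47 mm behind the grasp point.
Start: joints at [1.572, 0.501, -0.427, 1.55, 0.221, 1.138, -0.21], TCP at [0.168, -0.628, 0.227] pointing down, gripper open.
Joint ranges: [-2.88, 2.88], [-0.31, 2.03], [-1.54, 1.56], [0.2, 2.42], [-1.41, 4.55], [0.19, 2.02], [-2.57, 2.57]. Speed limits (rad/s): [2.57, 2.57, 3.14, 3.14, 3.14, 3.14, 3.14].

### API

Orientations are given as a unit quaternion [x, y, z, w].
In Python, from bench import manip, effector, viewer gives the robot as it stands. Calls block until the motion is done:
- manip.move_pose(position, orientation): joint-space move of the TCP to a pose.
- manip.servo_line(position, ori=None, vel=0.15): straight line of the TCP; ori=None keeps the orientation; vel is the mean speed in m/s.
- manip.movej(angles): joint-space move.
- effector.open_jaws() and effector.close(f_grip=None): open the fingers fully, or close them until they stop; f_grip is the grip in N (None keeps the last).
- manip.sleep(seconds).
- manip.solve_ik(position, orientation): joint angles nearest the present ones, or None.
- viewer.get_image(name): name is "side" or "top"; returns the picture (420x560x3 uint8, red, green, blue); there is no depth.
- viewer.get_calibration(name): a dict with "vfov" (degrees; the focal length in pixels is half the picture's height over the tangent of half this angle, whatever the lens; pixels are square), "cx", "cy" (the principal point, pixels), "dist_coeffs" ([k1, k2, p1, p2, k3] as OpenCV has them; the pictures are not rectified), "eye" and "attitude" of the camera in the world. Camera axes: x right, y down, z forward; pixel columns grow to the right and rows downward; lengths in m; the calibration is good to about 2 mm. A picture is of the moment at which its call begins. get_calibration takes no time and is no camera call.
A pose or a line that the arm cannot do raises manip.PlanningError and nothing moves.
- manip.hand_in(): hands the job in; it is judged then, once.
Readings, each from a call of its own:
- manip.current_clock(): time.
- manip.current_q(): joint angles.
- manip.current_joint_velocities(): joint speeds.
- manip.current_tau(): joint torques, N m.
- manip.current_tool_pos(): TCP position.
- manip.current_tcp_rot(): TCP orientation.
- manip.current_force(): force on the tool from outside, world axes, zero at the start.
- manip.current_wrist_torque(): the same for the moment, N m.
- manip.current_finger_gap(): finger opening in m.
- manip.current_gripper_force(): force on a finger pad.
Only numpy, scipy, OpenCV 4.12 (cv2) and the standard library are available. Lean on these libraries where they do the work, as an engineer would, in place of code of your own. Each camera call takes 0.05 s, during which the arm holds its last target. There are 200 camera calls.

### The job

Push the aluminium instrument box along its cradle with the fingertips until it is fully home against the blue end stop, and only then push the red-handled toggle lever over past its centre so that it snaps across and its rubber foot clamps the box. Nothing is to be lifted: the box stays flat in the cradle, and everything else on the bench is left where it stands.

Things in the scene. Friction and masses are not known exactly. Their poses are not given: they have to be found in the camera images.
- cradle: Black plate fixed on the green mat, spanning x -115 to 100, y -65 to 115 mm, 10 mm thick. Origin: on its underside (3 mm above the table), midway between two steel guide rails. +x runs along the rails to the blue end stop, +y to the toggle clamp's side, z up. Rails: inner faces at y = -47 and 47, tops at z = 22, x from -100 to 75 mm. Clamp bracket: 67 mm high at x = 30, y = 85.
- box: Loose closed aluminium box, 110 (x) x 90 (y) x 36 (z) mm, 0.28 to 0.46 kg, between the rails, aligned with them within 1 degree. Origin: centre of its underside, at cradle z = 10 mm. White 30 x 22 x 14 mm connector block fixed on top at x = -30, y = -18. Starts 35 to 60 mm short of the stop; fully home its origin is at cradle x = 20 mm. Slides with friction of a few N.
- box_rear (a point): Centre of the box's rear face (the one away from the stop, normal along the box's -x), 18 mm above its underside. Here the box is pushed.
- stop_face (a point): Centre of the blue end stop's face that the box comes to rest against: at cradle x = 75, y = 0, z = 24 mm. The stop is 70 mm wide, its top at cradle z = 38 mm.
- pivot (a point): Pivot of the toggle lever, fixed on the cradle at cradle x = 30, y = 85, z = 60 mm; the lever turns about the cradle's x direction.
- handle_end (a point): On the handle's axis near its end, 106 mm from the pivot. Straight handle, 12 mm diameter, red grip 18 mm diameter over the outer 56 mm, its round end 9 mm beyond this point. Open, it leans 0.55 rad from vertical away from the box (this point at cradle y = 140, z = 150 mm); clamped, 0.55 rad over the box. A 55 mm arm with a rubber foot turns with it and lands on the box's top.
- clamp (a joint): Toggle lever angle, rad: 0 = open, leaning away from the box; 0.55 = upright, centre of the snap; about 1.1 = clamped on the box's top. An over-centre spring drives it away from 0.55 either way: leaving its open rest takes about 2.5 to 3 N at the grip towards cradle -y, falling to nothing at the centre, then it snaps across by itself.
- screw_jar: Bystander: small jar with blue cap, 42 mm diameter, 55 mm high, beside the cradle on its -y side; origin under its centre.
- spool: Bystander: orange spool, 38 mm diameter, 32 mm high, beside the cradle on its -y side; origin under its centre.
- screwdriver: Bystander: black-handled screwdriver, 190 mm long, lying on the mat; x along it.
- keypad: Bystander: black handheld keypad, 155 x 75 x 22 mm; origin under its centre.
- glove_carton: Bystander: white and blue carton, 120 x 220 x 70 mm; origin under its centre.
- pen_cup: Bystander: grey cup, 72 mm diameter, 90 mm high; origin under its centre.
- tape_roll: Bystander: roll of yellow tape lying flat, 84 mm diameter, 22 mm high; origin under its centre.

How it is judged:
On the way, in this order (a step that is already met when the one before it is completed fails the run):
1. the box is fully home against the end stop, the lever still open (x of box in the frame of cradle above 0.0165 m and value of joint clamp below 0.4 rad), for 0.2 s.
2. the lever has snapped over and its foot presses on the box (x of box in the frame of cradle above 0.0165 m and value of joint clamp above 1.03 rad and contact force between clamp and box above 1 N), for 0.2 s.
At the end, for the whole second after the job is handed in: The box rests flat within 3.5 mm of the end stop, the lever has snapped over (beyond 1.03 rad) and its foot presses on the box with more than 1 N, all at rest (all of step 2 and angle between box's own z axis and vertical below 0.05 rad and linear speed of box below 0.02 m/s and velocity of joint clamp between -0.1 and 0.1 rad/s); the robot touches nothing.
It fails at once if the lever is thrown over while the box is more than 8 mm from its stop (value of joint clamp above 0.7 rad and x of box in the frame of cradle below 0.012 m).
It fails at once if the box is lifted or tipped out of the cradle (z of box in the frame of cradle above 0.022 m or angle between box's own z axis and vertical above 0.2 rad).
It fails at once if another thing on the bench is displaced by more than 25 mm (distance of any of screw_jar, spool, screwdriver, keypad, glove_carton, pen_cup, tape_roll from where it was at the start of the episode above 0.025 m).
It also fails if it takes over 42 s, if anything falls off the work surface, if the arm or the gripper's body presses on something with over 40 N, if the wrist force passes 120 N, or if a joint passes its speed limit or range.

## Working session

There is one attempt and no reset: what is moved stays moved. The work goes in short steps, each a Python script; the robot and the scene stay as the last script left them, time stands still between calls to the robot, and variables do not carry over. Pictures are saved under pics/ and viewed, at most 10 in all, crops included, and the job is handed in when it is done.

```bash
mkdir -p pics; ls
python3 - <<'E'
from bench import manip, effector, viewer
import cv2
for n in("side","top"):
    cv2.imwrite(f"pics/{n}0.png",viewer.get_image(n)[:,:,::-1]); print(n,viewer.get_calibration(n))
print(manip.current_clock(),manip.current_tool_pos(),manip.current_tcp_rot())
E
```

```text
pics
side {'vfov': 47.35701188138526, 'cx': 282.22614972560143, 'cy': 207.10187251830894, 'dist_coeffs': array([-0.11126397,  0.        ,  0.        ,  0.        ,  0.        ]), 'eye': array([ 0.03056063, -0.62171338,  1.02190562]), 'attitude': array([ 0.88216716, -0.30507305,  0.1132291 , -0.34042724])}
top {'vfov': 44.33657443370835, 'cx': 274.08462955805413, 'cy': 212.62326761041552, 'dist_coeffs': array([-0.19086917,  0.        ,  0.        ,  0.        ,  0.        ]), 'eye': array([0.35910182, 0.02331405, 1.35651468]), 'attitude': array([-0.69706515,  0.71391775, -0.05255466,  0.04073854])}
0.1 [ 0.16802383 -0.62724732  0.2257798 ] [ 9.91444243e-01  1.30527864e-01 -8.90113064e-05 -8.84436971e-04]
```

View pics/side0.png

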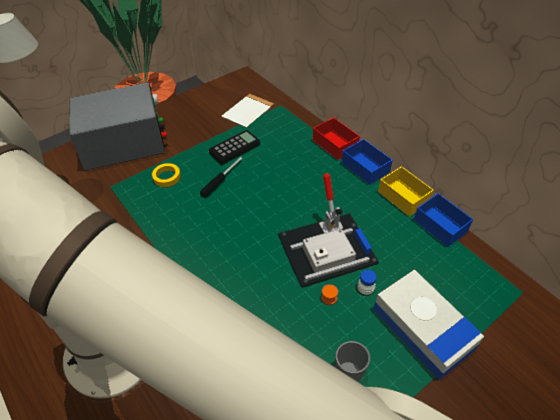

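View pics/top0.png

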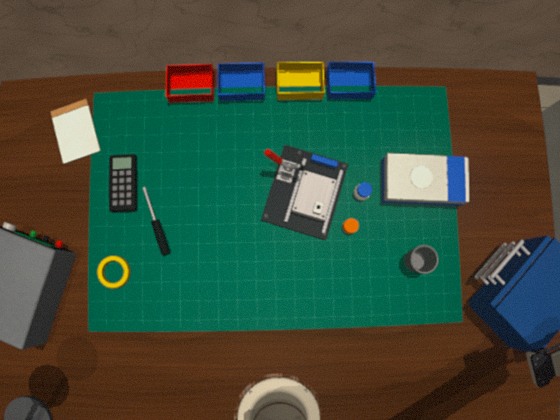

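The side view shows the cradle at about (328,250), with the red lever end at (327,178) and the blue stop at (362,240). In the top view the cradle is at (305,192), the stop at (323,160), the lever tip at (267,153) and the connector at (318,207). The jar (363,191) and spool (351,226) stand on the -y side.

```bash
cat > h.py <<'E'
import numpy as np, cv2
from scipy.spatial.transform import Rotation as R
from bench import manip, effector, viewer
def ray(n,px):
    c=viewer.get_calibration(n); f=210/np.tan(np.radians(c['vfov']/2))
    K=np.array([[f,0,c['cx']],[0,f,c['cy']],[0,0,1]])
    u=cv2.undistortPoints(np.array(px,float).reshape(-1,1,2),K,c['dist_coeffs'])[:,0]
    return c['eye'],R.from_quat(c['attitude']).apply(np.c_[u,np.ones(len(u))])
def onplane(n,px,z):
    e,d=ray(n,px); return e+d*((z-e[2])/d[:,2])[:,None]
def tri(ps,pt):
    (a,u),(b,v)=ray('side',[ps]),ray('top',[pt]); u=u[0];v=v[0]
    s=np.linalg.lstsq(np.c_[u,-v],b-a,rcond=None)[0]
    p,q=a+s[0]*u,b+s[1]*v; return (p+q)/2,np.linalg.norm(p-q)
E
python3 - <<'E'
from h import *
for n,(x0,y0,x1,y1) in dict(side=(265,160,395,300),top=(250,135,380,245)).items():
    im=cv2.imread(f'pics/{n}0.png'); 
    cv2.imwrite(f'pics/{n}0c.png',cv2.resize(im[y0:y1,x0:x1],None,fx=4.2 if n=='side' else 5.4,fy=4.2 if n=='side' else 5.4,interpolation=cv2.INTER_CUBIC))
    hsv=cv2.cvtColor(im,cv2.COLOR_BGR2HSV)
    masks=dict(dark=hsv[...,2]<60,blue=(abs(hsv[...,0].astype(int)-112)<12)&(hsv[...,1]>150)&(hsv[...,2]>60),red=((hsv[...,0]<6)|(hsv[...,0]>174))&(hsv[...,1]>150)&(hsv[...,2]>70),
      nongreen=~((abs(hsv[...,0].astype(int)-78)<14)&(hsv[...,1]>100)))
    for k,m in masks.items():
        M=np.zeros(m.shape,np.uint8); M[y0:y1,x0:x1]=m[y0:y1,x0:x1]*255
        for c in cv2.findContours(M,0,2)[0]:
            if cv2.contourArea(c)>25:
                print(n,k,cv2.contourArea(c),np.round(cv2.boxPoints(cv2.minAreaRect(c)),1).tolist())
E
```

```text
side dark 1867.5 [[275.5, 230.3000030517578], [350.1000061035156, 197.89999389648438], [378.3999938964844, 263.0], [303.79998779296875, 295.3999938964844]]
side blue 180.0 [[360.0, 270.0], [375.0, 270.0], [375.0, 285.0], [360.0, 285.0]]
side blue 194.0 [[351.8999938964844, 230.6999969482422], [359.6000061035156, 226.39999389648438], [373.20001220703125, 250.60000610351562], [365.5, 254.89999389648438]]
side blue 716.0 [[342.0, 160.0], [391.0, 160.0], [391.0, 183.0], [342.0, 183.0]]
side red 133.0 [[322.79998779296875, 174.3000030517578], [329.1000061035156, 173.39999389648438], [333.0, 198.6999969482422], [326.70001220703125, 199.6999969482422]]
side nongreen 215.0 [[321.0, 284.0], [338.0, 284.0], [338.0, 299.0], [321.0, 299.0]]
side nongreen 181.0 [[377.0, 282.0], [394.0, 282.0], [394.0, 299.0], [377.0, 299.0]]
side nongreen 357.5 [[355.20001220703125, 292.1000061035156], [361.3999938964844, 267.3999938964844], [378.3999938964844, 271.6000061035156], [372.20001220703125, 296.29998779296875]]
side nongreen 4698.0 [[262.79998779296875, 200.60000610351562], [336.29998779296875, 168.0],
[... 368 characters left out ...]
, [371.0, 182.0], [371.0, 196.0], [358.0, 196.0]]
top blue 167.5 [[310.29998779296875, 160.5], [312.5, 153.10000610351562], [338.0, 160.8000030517578], [335.79998779296875, 168.10000610351562]]
top red 98.5 [[263.3999938964844, 153.10000610351562], [267.29998779296875, 147.8000030517578], [283.0, 159.1999969482422], [279.1000061035156, 164.60000610351562]]
top nongreen 212.5 [[338.5, 226.5], [351.0, 214.0], [362.0, 225.0], [349.5, 237.5]]
top nongreen 260.0 [[349.5, 192.5], [364.0, 178.0], [375.5, 189.5], [361.0, 204.0]]
top nongreen 5296.0 [[244.6999969482422, 216.10000610351562], [267.0, 139.60000610351562], [347.79998779296875, 163.10000610351562], [325.3999938964844, 239.60000610351562]]
```

View pics/side0c.png

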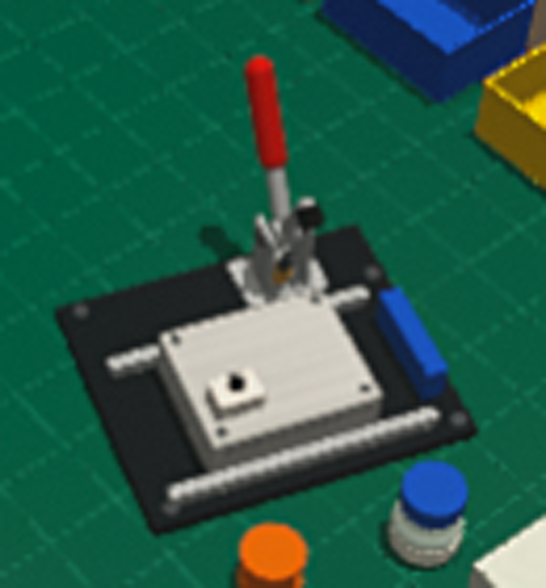

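View pics/top0c.png

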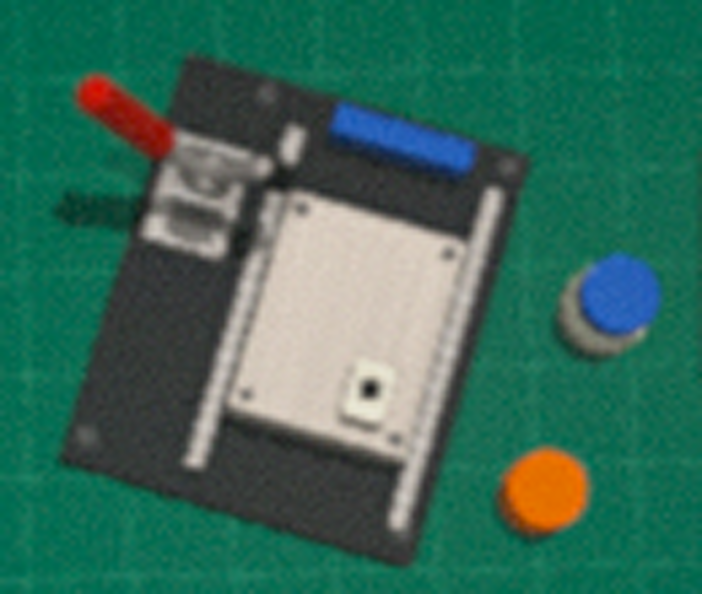

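The crops show the plate corners, the box top corners, the stop and the lever clearly, so I triangulate them from corner picks in both views.

Run:
```python
from h import *
T=lambda p:(p[0]/5.4+250-.4,p[1]/5.4+135-.4); S=lambda p:(p[0]/4.2+265-.4,p[1]/4.2+160-.4)
P={'pl++':((357,228),(190,57)),'pl+-':((475,433),(528,157)),'pl--':((155,533),(410,565)),'pl-+':((57,312),(62,460)),
 'box r+':((160,335),(227,405)),'box r-':((212,450),(405,460)),'box f-':((380,395),(467,247)),'tip':((259,66),(92,90)),'grip in':((273,166),(164,148))}
for k,(s,t) in P.items():
    p,e=tri(S(s),T(t)); print(k,p.round(4),'gap',round(e,4))
loc=np.array([[100,115],[100,-65],[-115,-65],[-115,115]])/1e3
A=(onplane('top',[T(P[k][1]) for k in list(P)[:4]],.013)); B=onplane('side',[S(P[k][0]) for k in list(P)[:4]],.013)
for n,Q in(('top',A[:,:2]),('side',B[:,:2]),('mean',(A+B)[:,:2]/2)):
    H=loc-loc.mean(0); q=Q-Q.mean(0)
    th=np.arctan2((H[:,0]*q[:,1]-H[:,1]*q[:,0]).sum(),(H*q).sum()); r=np.array([[np.cos(th),-np.sin(th)],[np.sin(th),np.cos(th)]])
    o=Q.mean(0)-r@loc.mean(0); print(n,'th',th,'o',o,'res mm',((Q-(loc@r.T+o))*1e3).round(1).tolist())
to=lambda p:np.round(((np.asarray(p)[...,:2]-o)@r)*1e3,1)
for k in list(P)[4:]: 
    p=tri(S(P[k][0]),T(P[k][1]))[0]; print(k,to(p),p[2]*1e3-3)
print('box top, top cam',to(onplane('top',[T(P[k][1]) for k in('box r+','box r-','box f-')],.049)).tolist())
print('box side cam',to(onplane('side',[S(P[k][0]) for k in('box r+','box r-','box f-')],.049)).tolist())
print('jar,spool',to(onplane('top',[T((620,293))],.055)),to(onplane('top',[T((546,490))],.032)))
np.savez('cr.npz',o=o,th=th)
```

```text
pl++ [ 0.7201 -0.0346  0.0084] gap 0.0011
pl+- [ 0.6655 -0.2017  0.0045] gap 0.004
pl-- [ 0.4632 -0.1347  0.0055] gap 0.0028
pl-+ [0.519  0.0336 0.0075] gap 0.0017
box r+ [ 0.5388 -0.0456  0.0469] gap 0.0018
box r- [ 0.5102 -0.1295  0.0437] gap 0.0033
box f- [ 0.6129 -0.1635  0.0475] gap 0.0017
tip [0.6664 0.016  0.1536] gap 0.0024
grip in [ 0.6522 -0.0173  0.1001] gap 0.0014
top th -0.32058421361233425 o [ 0.59114273 -0.11047555] res mm [[-2.9, -1.9], [-0.3, 2.2], [2.3, 1.4], [0.8, -1.7]]
side th -0.3262015880800684 o [ 0.58640127 -0.11325185] res mm [[-1.5, -0.7], [-2.0, 2.4], [2.1, 0.3], [1.3, -2.1]]
mean th -0.32339448038710233 o [ 0.58877196 -0.1118638 ] res mm [[-2.2, -1.3], [-1.1, 2.3], [2.2, 0.8], [1.1, -1.9]]
box r+ [-68.5  47. ] 43.920853007673514
box r- [-68.9 -41.7] 40.73789870758149
box f- [ 39.2 -41.3] 44.46251878580004
tip [ 33.  145.9] 150.59586909160578
grip in [ 30.1 109.8] 97.09801307252664
box top, top cam [[-67.9, 46.8], [-68.0, -41.7], [39.7, -41.4]]
box side cam [[-70.0, 45.5], [-72.1, -44.9], [37.7, -42.2]]
jar,spool [[  39.  -117.7]] [[ -59.3 -112.4]]
```

```bash
cat >> h.py <<'E'
try:
    _d=np.load('cr.npz'); o=_d['o']; th=float(_d['th']); c,s=np.cos(th),np.sin(th)
    CR=np.array([[c,-s],[s,c]])
except Exception: pass
def W(x,y,z): return np.r_[o+CR@np.array([x,y])/1e3, z/1e3+.003]   # cradle mm -> world m
def L(p): return np.r_[((np.asarray(p)[:2]-o)@CR)*1e3,(p[2]-.003)*1e3]
def quat(sg=1): return R.from_matrix(np.c_[np.r_[sg*c,sg*s,0],sg*np.r_[s,-c,0],[0,0,-1]]).as_quat()
def F(): return np.r_[CR.T@np.array(manip.current_force())[:2],manip.current_force()[2]]
E
python3 - <<'E'
from h import *
q0=np.array(manip.current_q())
best=None
for sg in(1,-1):
    q=manip.solve_ik(W(-100,0,200),quat(sg))
    print(sg,q)
    if q is not None and (best is None or abs(q-q0).max()<best[0]): best=(abs(np.array(q)-q0).max(),sg)
sg=best[1]; print(best)
effector.close(10)
manip.move_pose(W(-100,0,180),quat(sg)); print(manip.current_clock())
manip.servo_line(W(-97,0,18),vel=.12)
print(manip.current_clock(),L(manip.current_tool_pos()).round(1),F().round(2),manip.current_finger_gap())
for n in('top','side'): cv2.imwrite(f'pics/{n}1.png',viewer.get_image(n)[:,:,::-1])
a=cv2.imread('pics/top1.png')[130:260,230:400];b=cv2.imread('pics/side1.png')[150:310,250:400]
cv2.imwrite('pics/m1.png',np.hstack([cv2.resize(a,(400,306)),cv2.resize(b,(287,306))]))
E
```

```text
1 [ 0.85812942  0.35139122 -0.8961165   1.93348773  0.32356172  1.00731641
 -2.07846726]
-1 [ 1.14490247  0.63483585 -1.38699166  1.92738351  0.68294824  1.17814409
  0.74663031]
(np.float64(0.9601786193816111), -1)
3.8167
5.3167 [-96.4   0.1  18.6] [-0.33  0.12  0.12] 0.000537557695755523
```

View pics/m1.png

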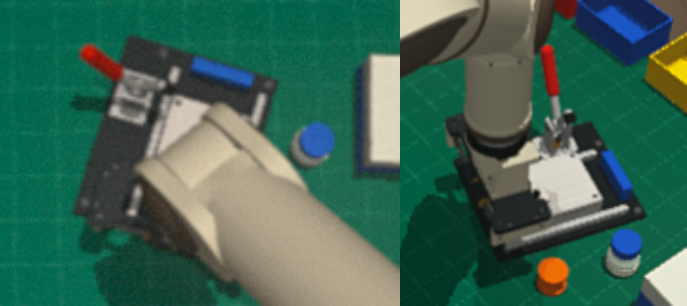

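The gripper is down behind the box and clear of it, with the lever still open. Now I push in short steps while watching the force.

Run:
```python
from h import *
x=-97
manip.servo_line(W(-82,0,18),vel=.06); x=-82
while x<-36:
    step=6 if x<-54 else 1.5
    x+=step; manip.servo_line(W(x,0,18),vel=.04)
    f=F(); print(x,L(manip.current_tool_pos()).round(1),f.round(1),round(manip.current_clock(),2))
    if f[0]<-14: break
```

```text
-76 [-75.7   0.1  18. ] [ 0.4 -0.5 -0.3] 6.12
-70 [-69.8  -0.   18. ] [-0.5 -1.  -0.9] 6.42
-64 [-63.5  -0.   18. ] [-0.5  0.  -0.3] 6.72
-58 [-57.5  -0.   18. ] [-0.4  0.6 -0.3] 7.02
-52 [-51.5   0.   18.1] [-0.1 -0.1 -0.5] 7.32
-50.5 [-50.9   0.   18. ] [-2.7 -0.1  2.1] 7.57
-49.0 [-48.9  -0.   17.9] [-3.3 -0.3  0.8] 7.82
-47.5 [-47.2  -0.   17.9] [-1.2  0.8 -0.9] 8.07
-46.0 [-45.7  -0.1  18. ] [-1.9  0.  -0.6] 8.32
-44.5 [-45.6  -0.1  17.9] [-4.9 -0.6  3.1] 8.57
-43.0 [-45.6  -0.1  17.9] [-9.8 -0.6  7.2] 8.82
-41.5 [-45.7  -0.1  17.7] [-14.2  -1.5  10.4] 9.07
```

Run:
```python
from h import *
for n in('top','side'): cv2.imwrite(f'pics/{n}2.png',viewer.get_image(n)[:,:,::-1])
a=cv2.imread('pics/top2.png')[140:240,260:360];b=cv2.imread('pics/side2.png')[170:300,265:395]
cv2.imwrite('pics/m2.png',np.hstack([cv2.resize(a,(400,400),interpolation=2),cv2.resize(b,(400,400),interpolation=2)]))
```

```text
(no output)
```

View pics/m2.png

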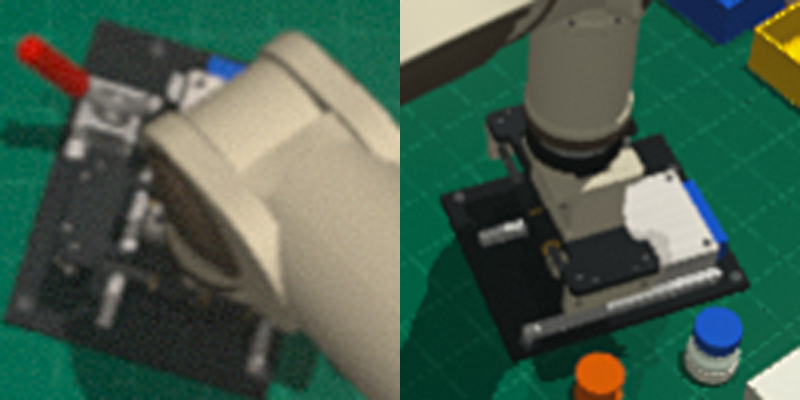

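The box's front edge is against the blue stop and the TCP stalled at x = -45.6, where I expected -44.5, so the box is home. The lever is still open with its tip at top-crop (30,45). I back off, go round to the lever's outer side and push it over.

```bash
cat >> h.py <<'E'
def quat90(sg): 
    y=sg*np.r_[c,s,0]; z=np.r_[0,0,-1.]
    return R.from_matrix(np.c_[np.cross(y,z),y,z]).as_quat()
E
python3 - <<'E'
from h import *
manip.servo_line(W(-70,0,20),vel=.1)
manip.servo_line(W(-75,0,230),vel=.2)
q0=np.array(manip.current_q()); best=None
for sg in(1,-1):
    q=manip.solve_ik(W(30,130,125),quat90(sg)); q2=manip.solve_ik(W(-40,190,230),quat90(sg)); print(sg,q,q2)
    if q is not None and q2 is not None and (best is None or abs(q2-q0).max()<best[0]): best=(abs(q2-q0).max(),sg)
print(best,q0,manip.current_clock())
manip.move_pose(W(-40,190,230),quat90(best[1]))
manip.servo_line(W(30,190,125),vel=.15)
print(L(manip.current_tool_pos()).round(1),F().round(2),manip.current_clock())
for n in('top','side'): cv2.imwrite(f'pics/{n}3.png',viewer.get_image(n)[:,:,::-1])
a=cv2.imread('pics/top3.png')[110:240,230:360];b=cv2.imread('pics/side3.png')[150:300,255:405]
cv2.imwrite('pics/m3.png',np.hstack([cv2.resize(a,(400,400),interpolation=2),cv2.resize(b,(400,400),interpolation=2)]))
E
```

```text
1 [ 0.4274253   0.68603349 -0.68799837  1.60128654  0.48761853  1.0324338
 -0.72795001] [ 0.40181154  0.51964131 -0.79875282  1.62398048  0.39710249  1.16792763
 -0.81264421]
-1 [ 0.73072328  1.04851856 -1.34241429  1.59123564  1.0406895   1.3629289
  2.07557888] [ 0.69033985  0.90897106 -1.46716818  1.61567897  0.90975147  1.46148413
  1.96602704]
(np.float64(1.1021811171322535), -1) [ 1.08448645  0.55244008 -1.27985571  1.84160275  0.57149364  1.19036447
  0.86384593] 10.8
[ 29.7 190.8 126. ] [ 0.2   1.03 -0.27] 12.8167
```

View pics/m3.png

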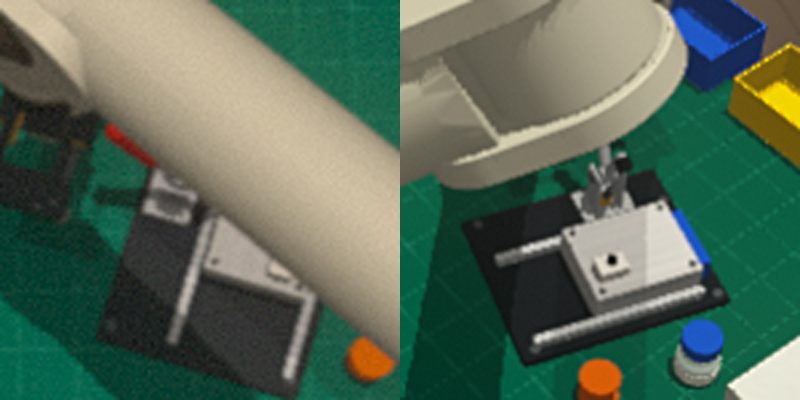

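The box touches the stop (side crop 690,240), the lever is open and the gripper stands on its outer side. Now I push towards -y.

Run:
```python
from h import *
y=190
manip.servo_line(W(30,166,125),vel=.1); y=166
while y>80:
    y-=6; manip.servo_line(W(30,y,125),vel=.06)
    f=F(); print(y,L(manip.current_tool_pos()).round(1),f.round(1),round(manip.current_clock(),2))
    if np.linalg.norm(f)>15: print('stop');break
```

```text
160 [ 30.  160.7 125.2] [ 0.6  1.2 -1.1] 13.56
154 [ 30.  154.8 125.4] [0.8 4.3 1.9] 13.81
148 [ 30.1 148.2 125.2] [1.1 3.  1.7] 14.06
142 [ 30.1 141.4 124.8] [-0.2  2.9  2.1] 14.31
136 [ 30.1 135.1 124.6] [0.9 1.9 0.1] 14.56
130 [ 30.  129.  124.6] [1.2 1.  1. ] 14.81
124 [ 30.1 123.  124.7] [-0.6  0.6  0.3] 15.06
118 [ 30.1 117.  124.8] [-0.2  0.3 -0. ] 15.31
112 [ 30.1 111.1 124.8] [ 0.1 -0.3  0.3] 15.56
106 [ 30.1 105.2 124.8] [ 0.2 -0.3  0. ] 15.81
100 [ 30.2  99.3 124.9] [ 1.4 -0.1  0.4] 16.06
94 [ 30.1  93.3 124.9] [-1.1 -0.3  0.3] 16.31
88 [ 30.2  87.4 124.9] [-0.5  0.6  0.4] 16.56
82 [ 30.2  81.4 124.9] [-0.7 -0.1  0.2] 16.81
76 [ 30.2  75.4 124.9] [ 0.1 -0.3 -0.4] 17.06
```

Run:
```python
from h import *
manip.servo_line(W(30,190,130),vel=.2)
manip.servo_line(W(-60,230,200),vel=.2)
print(manip.current_clock())
for n in('top','side'): cv2.imwrite(f'pics/{n}4.png',viewer.get_image(n)[:,:,::-1])
a=cv2.imread('pics/top4.png')[110:240,230:360];b=cv2.imread('pics/side4.png')[150:300,255:405]
cv2.imwrite('pics/m4.png',np.hstack([cv2.resize(a,(400,400),interpolation=2),cv2.resize(b,(400,400),interpolation=2)]))
```

```text
18.525
```

View pics/m4.png

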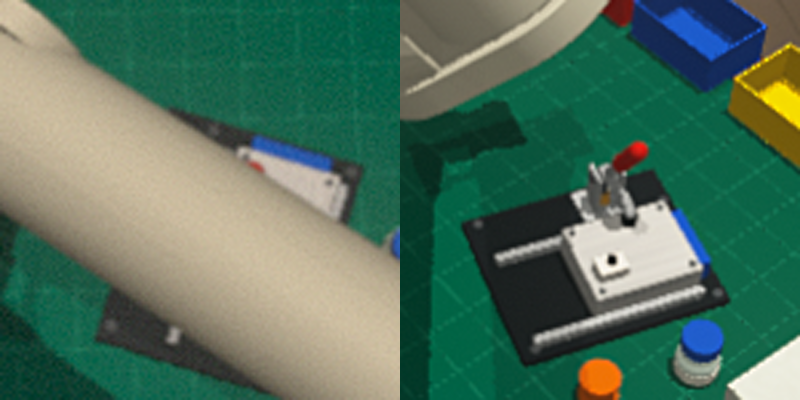

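The lever has snapped over the box with its red grip at side crop (632,155). The foot is on the box top (628,218), and the box is still against the stop. The robot is clear of everything, so I hand in.

```bash
python3 -c "
from bench import manip
print(manip.hand_in())"
```

```text
the job is handed in; nothing more can be done
None
```

The box is home against the blue stop, the lever has snapped over with its foot on the box, and I handed the job in at about 18.5 s of the 42 s; no pass or fail result came back, and I judged the foot's contact from the last picture, as its force was not measured.

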